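Count to the third gap and push the filling tin home

TASK

Counting from the end of the wooden rack where the tall turned post stands, run a fingertip along the steel rail on the rack's back wall, touching the rail behind the first, then the second, then the third gap, and no further. Then push the loose tin that stands on the counter in front of the rack into that third gap until it is fully home against the back wall. Only push the tin, never lift or tip it; leave the two tins already in the rack, the jar and the pastry where they are.

Things in the scene. Friction and masses are not known exactly. Their poses are not given: they have to be found in the camera images.
- rack: Fixed low wooden rack: back wall 366 mm long, 14 thick; seven dividers (6 mm thick, 26 high, round noses) stand out from it to x = -45 mm, at y = -180 to 180 every 60 mm: six gaps, 54 mm clear, no floor but the counter; 2nd and 5th hold tins. Origin on the counter, middle of the wall's front face; x from the open front (robot side) into the wall, y along it, z up.
- rail_a: Piece of the rigid steel rail on top of the rack's back wall, behind gap number 1 going from the rack's +y end to its -y end (gap centre at rack y = 150 mm). 54 mm long (y), 14 wide; a 6 mm notch parts it from the next. Origin at the centre of its top face, 45 mm above the counter, at rack x = 7 mm.
- rail_b: Piece of the rigid steel rail on top of the rack's back wall, behind gap number 2 going from the rack's +y end to its -y end (gap centre at rack y = 90 mm). 54 mm long (y), 14 wide; a 6 mm notch parts it from the next. Origin at the centre of its top face, 45 mm above the counter, at rack x = 7 mm.
- rail_c: Piece of the rigid steel rail on top of the rack's back wall, behind gap number 3 going from the rack's +y end to its -y end (gap centre at rack y = 30 mm). 54 mm long (y), 14 wide; a 6 mm notch parts it from the next. Origin at the centre of its top face, 45 mm above the counter, at rack x = 7 mm.
- rail_d: Piece of the rigid steel rail on top of the rack's back wall, behind gap number 4 going from the rack's +y end to its -y end (gap centre at rack y = -30 mm). 54 mm long (y), 14 wide; a 6 mm notch parts it from the next. Origin at the centre of its top face, 45 mm above the counter, at rack x = 7 mm.
- rail_e: Piece of the rigid steel rail on top of the rack's back wall, behind gap number 5 going from the rack's +y end to its -y end (gap centre at rack y = -90 mm). 54 mm long (y), 14 wide; a 6 mm notch parts it from the next. Origin at the centre of its top face, 45 mm above the counter, at rack x = 7 mm.
- rail_f: Piece of the rigid steel rail on top of the rack's back wall, behind gap number 6 going from the rack's +y end to its -y end (gap centre at rack y = -150 mm). 54 mm long (y), 14 wide; a 6 mm notch parts it from the next. Origin at the centre of its top face, 45 mm above the counter, at rack x = 7 mm.
- post: Tall dark turned wooden post with a knob, 75 mm high, 34 mm across, fixed to the counter, its axis 25 mm beyond one end of the rack (either end, it varies): gaps are counted from this end. Origin at the centre of its underside.
- stub: Flat square dark wooden block, 40 x 40 x 10 mm high, fixed beyond the other end of the rack. Origin at the centre of its underside.
- tin: The loose tin to push: upright round aluminium tin with a wooden lid, 48 mm diameter, 40 mm high, 0.1 to 0.2 kg, standing on the counter in front of the rack. Origin at the centre of its underside. Home against the back wall its centre is at rack x = -24 mm, and it sticks out 3 mm beyond the divider noses.
- stored_tin_1: An identical tin already in a gap of the rack (48 mm diameter, 40 mm high); leave it. Origin at the centre of its underside.
- stored_tin_2: Another identical tin already in a gap of the rack; leave it. Origin at the centre of its underside.
- jar: Glass jar, 60 mm diameter, 75 mm high, on the counter off to the robot's left; leave it. Origin at the centre of its underside.
- puff: Brown cream puff, 74 mm diameter, 47 mm high, on the counter off to the robot's right; leave it. Origin at the centre of its underside.
There are look-alikes about, which are no part of the job. There is more than one size of the post; the one meant has the size given above.

How it is judged:
By the outcome, as a careful person would: the job done as asked, in the order asked, and still so for the second after the job is handed in, with the robot touching nothing.
It also fails if it takes over 58 s, if anything falls off the work surface, if the arm or the gripper's body presses on something with over 40 N, if the wrist force passes 120 N, or if a joint passes its speed limit or range.

ROBOT

A 6-joint arm with a two-finger parallel gripper is mounted at the origin on the work surface. World frame = base frame: x ahead of the robot, y to its left, z up, the work surface at z = 0. Lengths are in mm, angles in rad, forces in N, time in s.
With the tool pointing down it reaches from about 350 to 975 mm from the base axis. Payload 4.9 kg.
Tool frame: the origin (TCP) lies midway between the tips of the shut fingers; the grasp point (between the pads) lies 19 mm behind it; z points along the fingers, y is the line along which they close (so a half turn about z gives the same grasp; the last joint's range is limited). The gripper opens to 85 mm and grips with 20 to 120 N. Pads are 22 mm wide; open, the fingers measure 114 mm over their backs; the gripper's body (76 mm by 85 mm) begins 54 mm behind the grasp point. The pads swing forward as they close: fully open they stand 13 mm farther back than shut.
Start: joints at [-1.232, 0.053, 1.613, -0, 1.476, -0.119], TCP at [276.227, -560.625, 193.304] pointing down, gripper open.
Joint ranges: [-3.01, 3.01], [-1.01, 2.22], [0.06, 2.58], [-1.02, 4.17], [0.09, 2.62], [-3.14, 3.14]. Speed limits (rad/s): [2.57, 2.57, 3.14, 3.14, 3.14, 3.14].

INTERFACE

Orientations are given as a rotation vector (axis times angle).
In Python, from station import status, imaging, order gives the robot as it stands. The module is installed in compiled form; this text tells all that it offers.
- The arm moves only by the tool drive_tool, never from a script. Its argument "rows" is a list that holds one entry, the list of rows, each a list of 4 numbers: the shift along the tool's x, y, z in cm, then the turn about the tool's z in degrees. A call has 1 to 12 rows; each row shifts and turns the commanded pose from where the row before left it, along the tool's axes as they then stand; what a row does not reach is not made up. A row lasts 1/10 s, in which the tool goes at most 50 mm and 8.59 degrees, less where a joint would pass 70% of its speed; a pose out of reach is approached as far as the arm can. A call is refused whole if a number of a shift passes 5 or a number of a turn 8.59, either way. A call with a gripper value outside its range is refused whole. "gripper" is the closure, from -1 (fully open) to 1 (shut), set as the call begins (left out, the last holds). The fingers move at their own pace and stop on an object; "newtons" is the grip in N (left out, the last holds). Time passes only in rows, so rows that do not move let the fingers close. It gives the time, the measured TCP pose, the force, the opening and the grip force at its end, in the units of the state.
- status.get_state(): the state, without advancing time (a new reading comes with each control period).
- imaging.get_image(name): name is "scene" or "top" or "wrist"; returns the picture (480x640x3 uint8, blue, green, red); there is no depth.
- imaging.get_calibration(name): a dict with "fx", "fy", "cx", "cy" (pixels), "R" (3x3) and "t" (3): a world point X has camera coordinates R X + t; the wrist camera has in their place "mount" (4x4, takes a point from camera to tool coordinates, whose origin is the TCP and whose axes are the flange's). Camera axes: x right, y down, z forward; pixel columns grow to the right and rows downward; lengths in mm; the calibration is good to about 2 mm. A picture is of the moment at which its call begins: read the wrist's pose just before it. get_calibration takes no time and is no camera call.
- order.hand_in(): hands the job in; it is judged then, once.
Trained networks look in the newest picture that a camera, given by its name, has taken for a name from the list of things; names that differ only in an ending like _2 or _b are one class to them, and where a whole thing is asked for, a point or a joint stands for the part that bears it (a point fixed in the world has none). Each returns a list of dicts, best first, with "p" (0 to 1); they miss things now and then, are a little off and sometimes report something else, mostly with a low value. They report only what shows in the picture. A call takes as long as a camera call. They do not tell look-alikes from the thing itself.
- imaging.search_frame(camera, thing): "centre" ([x, y, z] in mm, in world coordinates, good to about 4 mm: the middle of the surface that is visible of it).
- imaging.silhouettes(camera, thing): "region" (480x640 bool, what is visible of it).
The state is a dict: "time": time; "joints": joint angles; "qvel": joint speeds; "joint_torque": joint torques, N m; "tool_pos": TCP position; "tcp_rot": TCP orientation; "contact_force": force on the tool from outside, world axes, zero at the start; "wrist_torque": the same for the moment, N m; "width": finger opening in mm; "gripper_force": force on a finger pad.
Only numpy, scipy, OpenCV 4.12 (cv2) and the standard library are available. Lean on these libraries where they do the work, as an engineer would, in place of code of your own. Each camera call takes 0.05 s, during which the arm holds its last target. There are 200 camera calls.

## Working session

There is one attempt and no reset: what is moved stays moved. The work goes in short steps, Python scripts to look and compute and a tool call to move; the robot and the scene stay as the last step left them, time stands still between calls to the robot, and variables do not carry over. Pictures are saved under pics/ and viewed, at most 13 in all, crops included, and the job is handed in when it is done.

Besides the shell and the picture viewer there is one more tool, called by a JSON object that holds its "op" and its "data", one argument or row to a line. drive_tool: Moves the arm, as the interface text tells. Its arguments: {"type":"object","properties":{"rows":{"type":"array","items":{"type":"array","items":{"type":"array","items":{"type":"number"}}}},"gripper":{"type":"number"},"newtons":{"type":"number"}},"required":["rows"]}

```bash
mkdir -p pics; python3 - <<'E'
from station import status, imaging
import cv2
for c in ("scene","top"):
    cv2.imwrite(f"pics/{c}0.png",imaging.get_image(c))
    k=imaging.get_calibration(c);print(c,k)
    for t in ("rack","post","stub","tin","jar","puff","rail_a"):
        print(t,[(d["centre"],round(d["p"],2)) for d in imaging.search_frame(c,t)][:7])
s=status.get_state();print(s)
print(imaging.get_calibration("wrist"))
E
```

```text
scene {'fx': 530.4192578642532, 'fy': 530.4192578642532, 'cx': 319.4984797055199, 'cy': 240.56924694329297, 'R': array([[ 0.47709077,  0.8786827 ,  0.01735237],
       [ 0.6893958 , -0.3619235 , -0.62749089],
       [-0.54508516,  0.31133276, -0.77843052]]), 't': array([-260.1191552 , -339.48940112, 1296.86274449])}
rack [([613.1, 32.9, 26.4], 0.58)]
post [([645.8, 318.6, 82.4], 0.88), ([610.6, 247.4, 51.7], 0.8), ([549.3, 308.5, 76.5], 0.73)]
stub [([630.5, -166.1, 10.7], 0.78), ([619.9, -106.9, 44.9], 0.69)]
tin [([520.7, 72.3, 44.3], 0.72), ([610.9, 248.2, 51.6], 0.48)]
jar [([442.2, 332.8, 49.6], 0.56)]
puff [([480.9, -339.9, 33.9], 0.57)]
rail_a [([619.4, 71.8, 47.1], 0.8), ([615.7, 11.4, 43.0], 0.75), ([623.0, -106.0, 44.4], 0.71), ([615.4, -44.9, 46.9], 0.62), ([605.7, 134.1, 41.2], 0.56), ([609.8, 190.8, 44.6], 0.49)]
top {'fx': 570.0877659262018, 'fy': 570.0877659262018, 'cx': 322.94444136205686, 'cy': 239.2190509167271, 'R': array([[ 0.01452436, -0.99988276, -0.00484839],
       [-0.98623905, -0.0135272 , -0.16477119],
       [ 0.16468629,  0.00717486, -0.9863199 ]]), 't': 
[... 1111 characters left out ...]
'tcp_rot': array([ 3.05957348e+00,  7.12868340e-01, -5.70639824e-06]), 'contact_force': array([-0.14305526,  0.12170408, -0.55856406]), 'wrist_torque': array([0.05453312, 0.00555177, 0.01890078]), 'gripper_force': 0.0, 'width': 85.65264592729105}
{'fx': 333.7772327912815, 'fy': 333.7772327912815, 'cx': 317.06314413847144, 'cy': 244.66390548905437, 'mount': array([[-1.23305967e-03, -9.51597939e-01, -3.07343200e-01,
         7.85859829e+01],
       [ 9.99999137e-01, -1.31269735e-03,  5.23892824e-05,
         7.34366144e-02],
       [-4.53302139e-04, -3.07342871e-01,  9.51598736e-01,
        -1.80827413e+02],
       [ 0.00000000e+00,  0.00000000e+00,  0.00000000e+00,
         1.00000000e+00]])}
```

View pics/scene0.png

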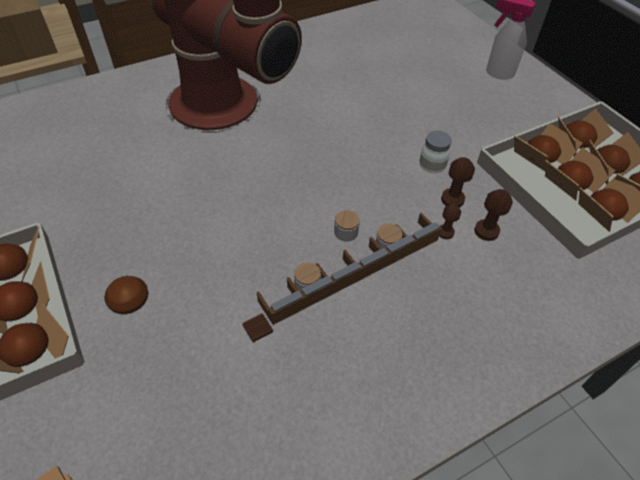

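View pics/top0.png

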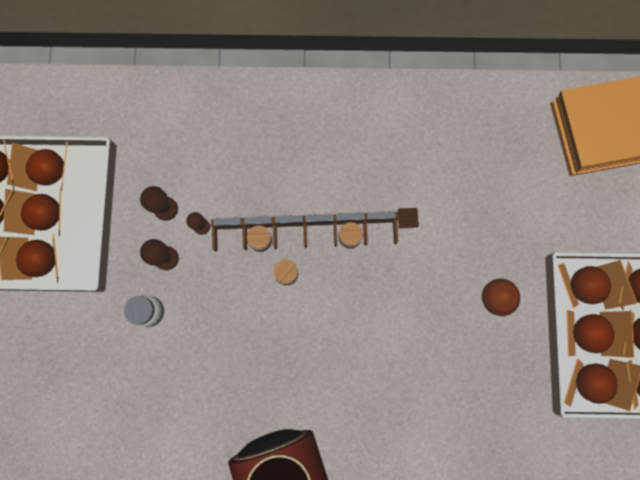

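The top view shows the rack rail from (213,221) to (397,215). The loose tin is at (286,272), stored tins are at (258,238) and (350,234), and the square stub is at (407,217).

Candidate posts in the top view are a small one at (198,223) and two bigger ones at (155,199) and (155,252). The small one is in line with the rack, about 25 mm beyond its end, and opposite the stub, so it fits. I'll confirm it in a crop and fit the rack.

```bash
cat > h.py <<'E'
import numpy as np, cv2
from station import status, imaging
from scipy.spatial.transform import Rotation as Ro
def cam(c,s=None):
    k=imaging.get_calibration(c)
    if c!="wrist": return k,k["R"],k["t"]
    Rt=Ro.from_rotvec(s["tcp_rot"]).as_matrix(); M=k["mount"]
    Rcw=Rt@M[:3,:3]; p=Rt@M[:3,3]+s["tool_pos"]
    return k,Rcw.T,-Rcw.T@p
def unproj(c,uv,z,s=None):
    k,R,t=cam(c,s); uv=np.atleast_2d(uv)
    d=np.c_[(uv[:,0]-k["cx"])/k["fx"],(uv[:,1]-k["cy"])/k["fy"],np.ones(len(uv))]@R
    o=-R.T@t
    return (o+d*((z-o[2])/d[:,2])[:,None])[:,:2]
def proj(c,X,s=None):
    k,R,t=cam(c,s); p=np.atleast_2d(X)@R.T+t
    return np.c_[k["fx"]*p[:,0]/p[:,2]+k["cx"],k["fy"]*p[:,1]/p[:,2]+k["cy"]]
def regions(c,thing): return [(d["p"],d["region"]) for d in imaging.silhouettes(c,thing)]
def cen(r):
    v,u=np.nonzero(r); return np.array([u.mean(),v.mean()])
def fitrack(c,s=None):
    P=np.array([unproj(c,cen(r),45,s)[0] for p,r in regions(c,"rail_a") if r.sum()>20])
    P=P[np.argsort(-P[:,1])]
    return P
E
python3 - <<'E'
from h import *
for c in("scene","top"):
    im=imaging.get_image(c)
    P=fitrack(c);print(c,P.round(1).tolist())
    for th in("tin","post","stub"):
        for p,r in regions(c,th):
            v,u=np.nonzero(r);print(th,round(p,2),cen(r).round(1),r.sum(),v.min(),v.max(),u.min(),u.max(),unproj(c,cen(r),40)[0].round(1))
a=cv2.resize(imaging.get_image("scene")[140:260,380:540],(800,600),interpolation=cv2.INTER_CUBIC)
cv2.imwrite("pics/posts.png",a)
E
```

```text
scene [[606.9, 190.6], [610.5, 131.3], [613.5, 72.7], [617.5, 10.9], [620.6, -48.8], [624.1, -107.0]]
tin 0.89 [346.2 225.4] 634 210 240 334 358 [523.3  68.5]
tin 0.16 [345.6 270.9] 266 262 280 331 360 [613.9  14.2]
post 0.8 [493.3 214.1] 1160 188 240 474 512 [630.6 335.5]
post 0.74 [449.4 220.3] 475 204 238 440 460 [603.8 250.1]
post 0.66 [457.7 181. ] 991 157 206 441 474 [526.  330.3]
post 0.52 [345.9 270.7] 237 262 279 332 359 [613.8  15. ]
stub 0.84 [256.8 327.5] 466 315 341 243 270 [ 644.2 -170.4]
top [[604.2, 192.7], [607.1, 132.9], [611.0, 76.0], [613.2, 16.5], [617.4, -42.8], [620.2, -102.7]]
tin 0.89 [285.2 272.2] 504 260 285 273 297 [507.2  79. ]
tin 0.27 [349.6 216.7] 223 212 221 336 363 [617.7 -44. ]
post 0.8 [197.5 223.4] 392 212 234 186 209 [600.3 252.7]
post 0.79 [157.8 203.2] 905 186 220 139 177 [639.6 332.7]
post 0.67 [158.4 254.4] 853 239 269 140 177 [538.3 325.2]
stub 0.75 [407.5 217.8] 443 207 229 397 418 [ 617.  -156.9]
```

View pics/posts.png

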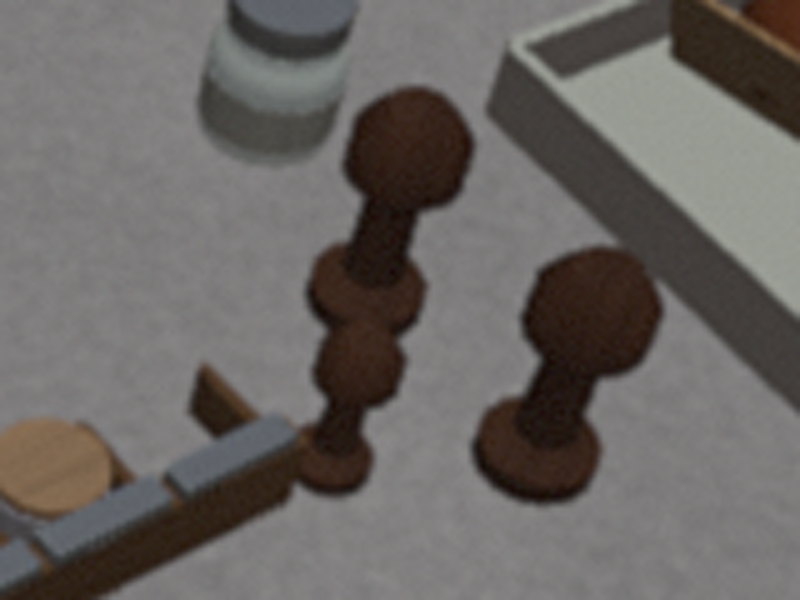

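The small post at crop (345,410) is right at the rack's end, at the scale of the 75 mm one. The other two are taller and away from the rack. So gap 1 is at the +y end. I'll move to a wrist view next.

{"op": "drive_tool", "data": {
  "rows": [
    [[0,0,0,7.68],[0,0,0,7.68],[0,0,0,7.68],[1.64,-4.46,0,0],[1.64,-4.46,0,0],[1.64,-4.46,0,0],[1.64,-4.46,0,0],[1.64,-4.46,0,0],[1.64,-4.46,0,0],[1.64,-4.46,0,0],[1.64,-4.46,0,0],[1.64,-4.46,0,0]]
  ],
  "gripper": 1,
  "newtons": 40
}}

```text
time: 2.55
tool_pos: [401.5, -149.9, 193.7]
tcp_rot: [3.14, 0.087, 0.002]
contact_force: [1.8, 0.4, 0.5]
width: -0.2
gripper_force: 0.0
```

{"op": "drive_tool", "data": {
  "rows": [
    [[1.64,-4.46,0,0],[1.64,-4.46,0,0],[1.64,-4.46,0,0],[1.64,-4.46,0,0],[1.64,-4.46,0,0],[0,0,0,0],[0,0,0,0],[0,0,0,0],[0,0,0,0]]
  ]
}}

```text
time: 3.45
tool_pos: [470.6, 74.4, 193.3]
tcp_rot: [3.14, 0.084, 0.0]
contact_force: [-0.7, 0.6, 0.1]
width: -0.1
gripper_force: 0.0
```

```bash
python3 - <<'E'
from h import *
s=status.get_state();print(s["time"],s["tool_pos"],s["tcp_rot"],s["width"],s["contact_force"])
cv2.imwrite("pics/w1.png",imaging.get_image("wrist"))
print(fitrack("wrist",s).round(1).tolist())
for th in("tin","post"):
    for p,r in regions("wrist",th):
        print(th,round(p,2),cen(r).round(1),r.sum(),unproj("wrist",cen(r),40,s)[0].round(1))
E
```

```text
3.45 [470.63974131  74.40849907 193.34175135] [3.14026991e+00 8.41724240e-02 1.83492447e-04] -0.08719057440236601 [-0.69521951  0.62096089  0.10412606]
[[604.6, 192.3], [607.6, 133.1], [610.8, 73.7], [614.1, 14.4], [617.0, -45.3], [620.8, -104.6]]
tin 0.85 [315.7 177.8] 1790 [510.7  77.7]
post 0.82 [49.8 22.9] 3753 [630.9 314.5]
post 0.72 [125.   63.7] 2479 [602.5 253.3]
post 0.58 [ 50.8 137. ] 5475 [535.9 331.6]
```

View pics/w1.png

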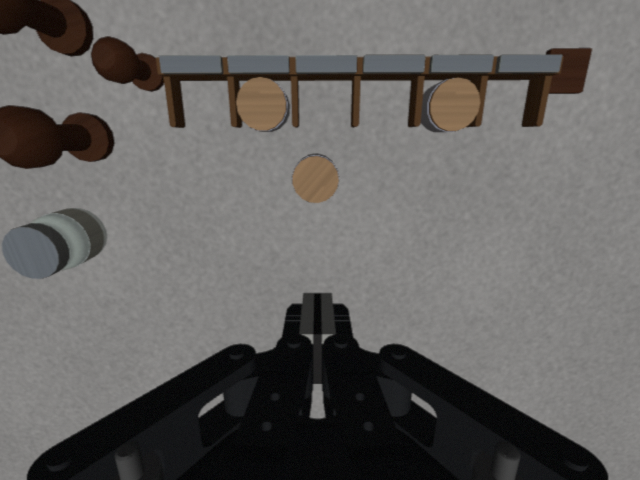

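The wrist view shows the rail along row 64, from (160,64) to (560,64). The tin is at (316,178), gap 3 lies between the dividers at columns 295 and 355, and the stored tins are in gaps 2 and 5. The three cameras agree on the rack pose: rail middle about (613, 43.8), yaw 3.1°. Next I'll go above rail_a.

{"op": "drive_tool", "data": {
  "rows": [
    [[3.5,-2.63,0,0],[3.5,-2.63,0,0],[3.5,-2.63,0,0],[3.5,-2.63,0,0],[0,0,4.4,0],[0,0,4.4,0],[0,0,4.0,0],[0,0,0,0],[0,0,0,0],[0,0,0,0],[0,0,0,0]]
  ]
}}

```text
time: 4.75
tool_pos: [607.1, 188.7, 69.1]
tcp_rot: [-3.139, -0.087, -0.009]
contact_force: [0.3, 0.1, -0.2]
width: -0.2
gripper_force: 0.0
```

```bash
python3 - <<'E'
from h import *
s=status.get_state();print(s["time"],s["tool_pos"],s["tcp_rot"],s["contact_force"])
cv2.imwrite("pics/w2.png",imaging.get_image("wrist")[:,:,:])
th=np.radians(3.12);ex=np.array([np.cos(th),np.sin(th)]);ey=np.array([-ex[1],ex[0]])
d=s["tool_pos"][:2]-np.array([613.2,43.8]);print("rack xy rel rail mid",d@ex,d@ey)
E
```

```text
4.75 [607.06512157 188.70797684  69.08577387] [-3.1394448  -0.08708623 -0.0091801 ] [ 0.30630764  0.14094226 -0.23754767]
rack xy rel rail mid 1.761174413392524 145.02708970899297
```

View pics/w2.png

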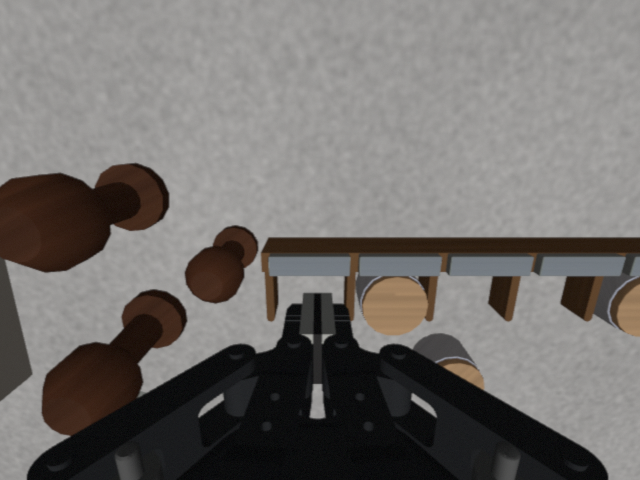

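{"op": "drive_tool", "data": {
  "rows": [
    [[0,0,1.0,0],[-0.1,0,1.0,0],[0,0,0,0],[0,0,0.1,0],[0,0,0.1,0],[0,0,0,0]]
  ]
}}

```text
time: 5.4
tool_pos: [603.8, 188.4, 43.3]
tcp_rot: [-3.14, -0.087, -0.0]
contact_force: [0.4, 0.3, -1.0]
width: 0.0
gripper_force: 0.0
```

{"op": "drive_tool", "data": {
  "rows": [
    [[0,0,0,0],[0,0,0,0]]
  ]
}}

```text
time: 5.6
tool_pos: [603.9, 188.4, 43.6]
tcp_rot: [-3.14, -0.087, -0.001]
contact_force: [0.3, 0.1, -0.1]
width: -0.1
gripper_force: 0.0
```

```bash
python3 - <<'E'
from h import *
s=status.get_state();print(s["time"],s["tool_pos"],s["tcp_rot"],s["contact_force"],s["joint_torque"])
th=np.radians(3.12);ex=np.array([np.cos(th),np.sin(th)]);ey=np.array([-ex[1],ex[0]])
d=s["tool_pos"][:2]-np.array([613.2,43.8]);print("rack xy rel rail mid",d@ex,d@ey)
cv2.imwrite("pics/w3.png",cv2.resize(imaging.get_image("wrist")[200:360,210:430],(800,582),interpolation=cv2.INTER_CUBIC))
E
```

```text
5.6 [603.89108787 188.38660653  43.59833076] [-3.14033222e+00 -8.74985384e-02 -7.78314702e-04] [ 0.26557883  0.14592708 -0.05307137] [ 1.54999594e-03 -4.23760843e+01 -3.35636652e+01  1.92493135e-04
 -1.38427049e-04  1.44100096e-05]
rack xy rel rail mid -1.4256458636391165 144.87895005017822
```

View pics/w3.png

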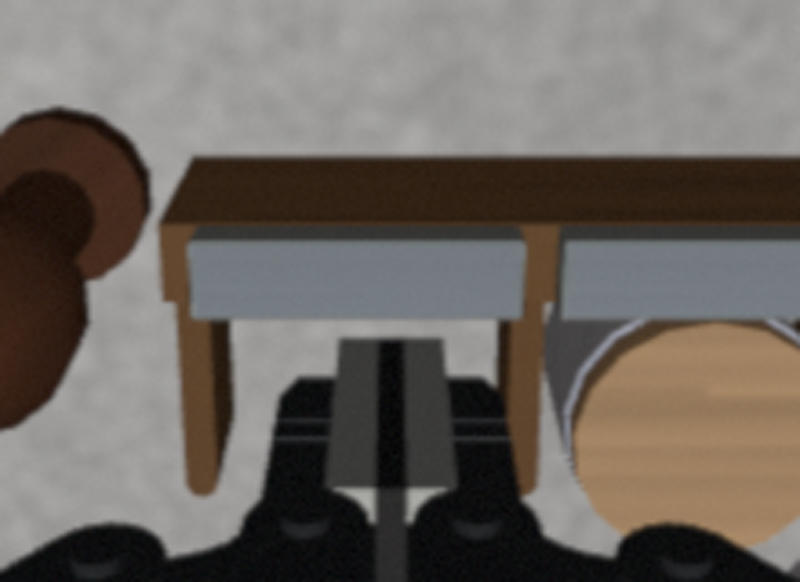

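```bash
python3 - <<'E'
from h import *
s=status.get_state()
f=lambda x,y:[210+x*220/800,200+y*160/582]
print("tcp px",proj("wrist",s["tool_pos"],s), "crop tip px",f(390,340),f(340,340),f(442,340))
for z in(45,):
  print(z,"rail front",unproj("wrist",f(360,318),z,s),"rail back",unproj("wrist",f(360,240),z,s),"ends",unproj("wrist",[f(190,280),f(525,280)],z,s))
for z in (40,43.6,60): print("tip",z,unproj("wrist",[f(340,340),f(442,340)],z,s))
E
```

```text
tcp px [[316.80038446 277.46878308]] crop tip px [317.25, 293.4707903780069] [303.5, 293.4707903780069] [331.55, 293.4707903780069]
45 rail front [[597.86099105 192.65568532]] rail back [[611.39655292 193.29287079]] ends [[603.04429011 220.17943678]
 [605.96718063 166.55995609]]
tip 40 [[591.29153333 195.81555826]
 [592.22160058 178.75395143]]
tip 43.6 [[593.06842364 195.75082846]
 [593.9803322  179.02233333]]
tip 60 [[601.16314613 195.45594826]
 [601.99233182 180.24496198]]
```

The wrist crop shows the fingertip edge at crop (390,340), just short of the rail's front edge at row 318, and the force is zero. I'll check the tip's real place with the fixed cameras.

```bash
python3 - <<'E'
from h import *
s=status.get_state()
out=[]
for c,n in(("scene",1),("top",1)):
    im=imaging.get_image(c);u,v=proj(c,s["tool_pos"],s)[0];print(c,u,v)
    x0,y0=int(u)-40,int(v)-75
    out.append(cv2.resize(im[y0:y0+120,x0:x0+80],(400,600),interpolation=cv2.INTER_CUBIC))
    cv2.circle(out[-1],(int((u-x0)*5),int((v-y0)*5)),3,(0,0,255),-1)
cv2.imwrite("pics/c4.png",np.hstack(out))
E
```

```text
scene 423.3076796811571 230.57101778625443
top 230.13139141436818 221.7382586870444
```

View pics/c4.png

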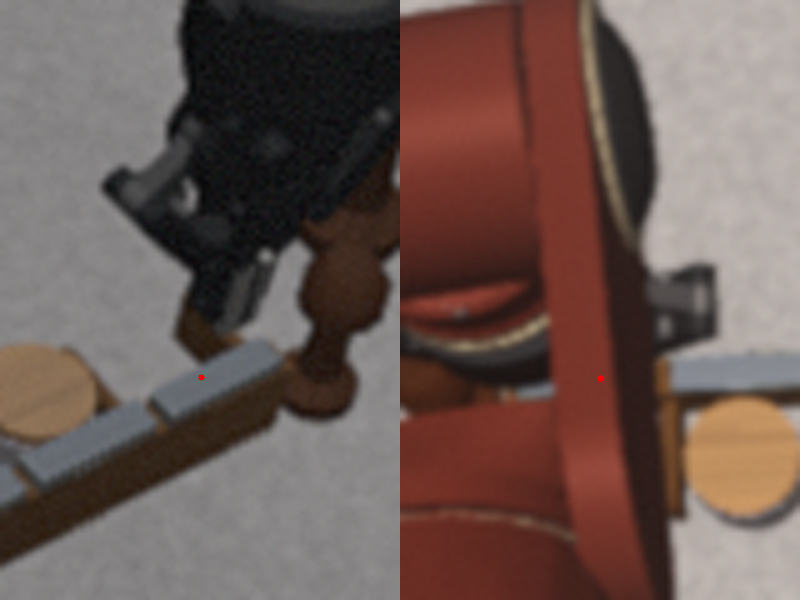

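The scene crop shows the gripper tip at crop (230,330), clearly above the rail. The reported TCP (red dot) already lies on it, so the real tip is higher than the pose says. I'll use a guarded descent.

{"op": "drive_tool", "data": {
  "rows": [
    [[0.1,0,0.2,0],[0,0,0.2,0],[0,0,0.2,0],[0,0,0,0]]
  ]
}}

```text
time: 6.15
tool_pos: [604.2, 188.3, 36.7]
tcp_rot: [3.14, 0.087, -0.002]
contact_force: [-0.1, 0.1, -0.6]
width: 0.0
gripper_force: 0.0
```

{"op": "drive_tool", "data": {
  "rows": [
    [[0,0,0.3,0],[0,0,0.3,0],[0,0,0.3,0],[0,0,0,0]]
  ]
}}

```text
time: 6.55
tool_pos: [604.1, 188.3, 27.5]
tcp_rot: [3.14, 0.087, -0.002]
contact_force: [-0.5, 0.7, -0.5]
width: 0.2
gripper_force: 0.0
```

```bash
python3 - <<'E'
from h import *
s=status.get_state();print(s["tool_pos"],s["contact_force"],s["joints"])
c="scene";im=imaging.get_image(c);u,v=proj(c,s["tool_pos"],s)[0];print(u,v)
x0,y0=int(u)-40,int(v)-75
a=cv2.resize(im[y0:y0+120,x0:x0+80],(400,600),interpolation=cv2.INTER_CUBIC)
w=cv2.resize(imaging.get_image("wrist")[200:360,260:367],(400,600),interpolation=cv2.INTER_CUBIC)
cv2.imwrite("pics/c5.png",np.hstack([a,w]))
E
```

```text
[604.11099525 188.29129998  27.48336372] [-0.51703726  0.68813488 -0.49231844] [ 1.84633065e-01  2.22935829e-01  1.71616030e+00 -5.12487088e-05
  1.20378528e+00  1.69976877e+00]
421.91996183323647 236.12949699347936
```

View pics/c5.png

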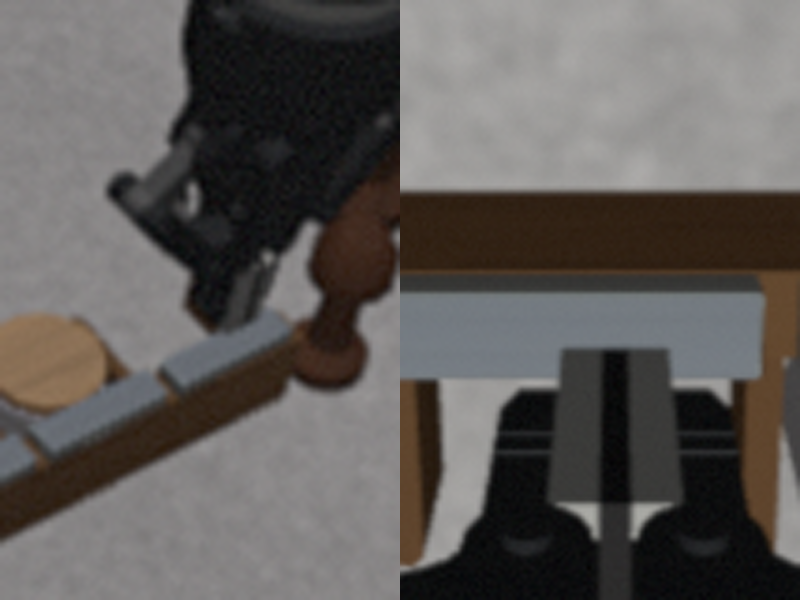

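The tip now overlaps the rail's near half in the wrist crop but is still above it, with no contact. I'll continue down, shifting slightly away from the post.

{"op": "drive_tool", "data": {
  "rows": [
    [[0,0.4,0.2,0],[0,0.4,0.2,0],[0,0,0.2,0],[0,0,0,0]]
  ]
}}

```text
time: 7.05
tool_pos: [604.8, 180.1, 21.8]
tcp_rot: [3.14, 0.087, -0.001]
contact_force: [0.3, 0.4, 0.5]
width: 0.2
gripper_force: 0.0
```

{"op": "drive_tool", "data": {
  "rows": [
    [[0,0,0.2,0],[0,0,0.2,0],[0,0,0,0]]
  ]
}}

```text
time: 7.35
tool_pos: [604.8, 180.5, 17.9]
tcp_rot: [3.14, 0.088, -0.001]
contact_force: [-0.9, -0.9, -0.7]
width: -0.3
gripper_force: 0.0
```

{"op": "drive_tool", "data": {
  "rows": [
    [[0,0,0.2,0],[0,0,0.2,0],[0,0,0,0]]
  ]
}}

```text
time: 7.65
tool_pos: [604.8, 180.4, 13.8]
tcp_rot: [3.14, 0.087, -0.001]
contact_force: [0.5, 0.2, -0.4]
width: -0.0
gripper_force: 0.0
```

{"op": "drive_tool", "data": {
  "rows": [
    [[0,0,0.2,0],[0,0,0.1,0],[0,0,0,0]]
  ]
}}

```text
time: 7.95
tool_pos: [604.9, 180.4, 11.0]
tcp_rot: [3.14, 0.087, -0.001]
contact_force: [-0.6, 0.3, -0.2]
width: -0.1
gripper_force: 0.0
```

{"op": "drive_tool", "data": {
  "rows": [
    [[0,0,0.2,0],[0,0,0.1,0],[0,0,0,0]]
  ]
}}

```text
time: 8.25
tool_pos: [604.9, 180.4, 8.0]
tcp_rot: [3.14, 0.087, -0.001]
contact_force: [-0.4, -0.2, 0.3]
width: 0.0
gripper_force: 0.0
```

{"op": "drive_tool", "data": {
  "rows": [
    [[0,0,0.1,0],[0,0,0.1,0],[0,0,0,0]]
  ]
}}

```text
time: 8.55
tool_pos: [605.2, 180.5, 7.1]
tcp_rot: [3.14, 0.088, -0.0]
contact_force: [-3.6, -1.1, 4.6]
width: -0.1
gripper_force: 2.3
```

Contact is at reported z ≈ 7 with Fz 4.6 N, so the true tip sits about 37.5 mm above the reported TCP. Now I'll slide towards -y.

{"op": "drive_tool", "data": {
  "rows": [
    [[0,0.6,0,0],[0,0.8,0,0],[0,0.8,0,0],[0,0.8,0,0],[0,0,0,0]]
  ]
}}

```text
time: 9.05
tool_pos: [607.6, 149.1, 7.1]
tcp_rot: [3.14, 0.086, 0.002]
contact_force: [-0.6, 0.6, 4.7]
width: -0.1
gripper_force: 2.7
```

{"op": "drive_tool", "data": {
  "rows": [
    [[0,0.8,0,0],[0,0.8,0,0],[0,0.8,0,0],[0,0.8,0,0],[0,0,0,0]]
  ]
}}

```text
time: 9.55
tool_pos: [609.3, 117.0, 7.1]
tcp_rot: [3.14, 0.086, 0.002]
contact_force: [-0.5, 0.6, 6.0]
width: 0.3
gripper_force: 2.8
```

{"op": "drive_tool", "data": {
  "rows": [
    [[0,0.8,0,0],[0,0.8,0,0],[0,0.8,0,0],[0,0.8,0,0],[0,0.8,0,0],[0,0,0,0],[0,0,0,0]]
  ]
}}

```text
time: 10.25
tool_pos: [611.5, 77.1, 7.0]
tcp_rot: [3.139, 0.086, 0.002]
contact_force: [-0.3, -0.5, 6.0]
width: 0.1
gripper_force: 2.8
```

{"op": "drive_tool", "data": {
  "rows": [
    [[0,0,-2.0,0],[0,0,-4.5,0],[0,0,-2.5,0],[-3.9,-0.23,0,0],[-3.9,-0.23,0,0],[-3.9,-0.23,0,0],[-3.9,-0.23,0,0],[0,0,0,0],[0,0,0,0],[0,0,0,0]]
  ],
  "gripper": 0.53
}}

```text
time: 11.25
tool_pos: [455.5, 78.5, 96.6]
tcp_rot: [3.14, 0.086, 0.001]
contact_force: [0.2, 0.3, -0.0]
width: 20.1
gripper_force: 0.0
```

```bash
python3 - <<'E'
from h import *
s=status.get_state();print(s["time"],s["tool_pos"],s["tcp_rot"],s["contact_force"],s["width"])
cv2.imwrite("pics/w6.png",imaging.get_image("wrist"))
P=fitrack("wrist",s);print(P.round(1).tolist())
for p,r in regions("wrist","tin"):
    v,u=np.nonzero(r);print(round(p,2),cen(r).round(1),r.sum(),u.min(),u.max(),v.min(),v.max(),unproj("wrist",cen(r),40,s)[0].round(1))
E
```

```text
11.25 [455.48329525  78.45597336  96.55760201] [3.13978471e+00 8.64169747e-02 1.24579653e-03] [ 0.18681529  0.28673542 -0.02213399] 20.097560481462242
[[592.6, 242.0], [600.8, 191.6], [604.0, 132.8], [607.3, 73.5], [610.3, 14.6], [613.6, -44.6]]
0.75 [57.1 19.8] 3393 0 105 0 51 [593.8 245.5]
0.6 [321.6 173.1] 3584 289 354 139 207 [510.2  78. ]
```

View pics/w6.png

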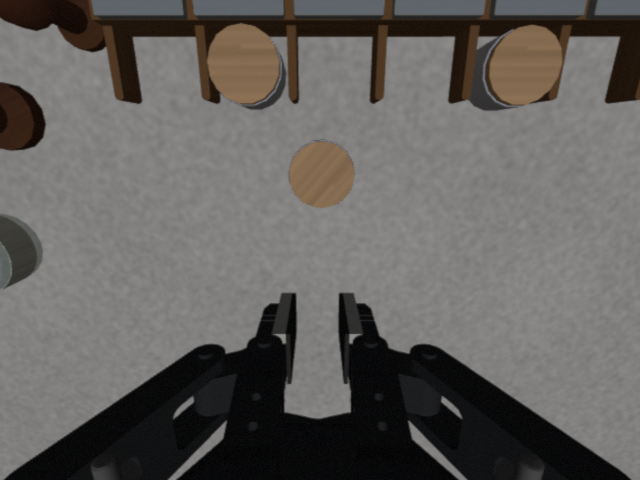

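The wrist view shows the tin at (322,174), gap 3 between nose columns 294 and 377 (centre about 335), and the fingers open around column 318. The tin is about 10 mm to the +y side of the gap axis. I'll descend behind it with the fingers as a two-point cradle.

{"op": "drive_tool", "data": {
  "rows": [
    [[0,0.35,3.7,0],[0,0,3.7,0],[0,0,3.0,0],[0,0,0.4,0],[0,0,0,0],[0,0,0,0]]
  ]
}}

```text
time: 12.0
tool_pos: [456.6, 75.6, -9.9]
tcp_rot: [3.14, 0.088, 0.005]
contact_force: [-0.1, 0.1, -0.1]
width: 20.1
gripper_force: 0.0
```

{"op": "drive_tool", "data": {
  "rows": [
    [[0,0,0.5,0],[0,0,0.5,0],[0.7,0,0,0],[0.7,0,0,0],[0.5,0,0,0],[0,0,0,0],[0,0,0,0]]
  ]
}}

```text
time: 12.7
tool_pos: [473.9, 76.7, -21.6]
tcp_rot: [-3.14, -0.087, 0.0]
contact_force: [-0.6, 0.6, 0.2]
width: 19.9
gripper_force: 0.0
```

```bash
cat > t.py <<'E'
from h import *
s=status.get_state();print(s["time"],s["tool_pos"],s["contact_force"],s["width"])
imaging.get_image("wrist")
Rt=Ro.from_rotvec(s["tcp_rot"]).as_matrix()
def tl(p,z): return (Rt.T@(np.r_[p,z]-s["tool_pos"]))[:2].round(1)
for p,r in regions("wrist","tin"):
    v,u=np.nonzero(r);q=unproj("wrist",cen(r),40,s)[0];print("tin",round(p,2),cen(r).round(1),r.sum(),u.min(),u.max(),v.min(),v.max(),q.round(1),"tool",tl(q,40))
print("home tool",tl([580.3,72.1],40))
E
python3 t.py
```

```text
12.7 [473.86870537  76.6654943  -21.64636062] [-0.61619719  0.60459213  0.17370843] 19.93099400406282
tin 0.85 [317.8 248.1] 12014 258 378 182 311 [512.6  78.3] tool [38.8  0.5]
home tool [106.   10.5]
```

{"op": "drive_tool", "data": {
  "rows": [
    [[0.4,0,0,0],[0.4,0.05,0,0],[0.4,0.15,0,0],[0.4,0.15,0,0],[0.4,0.15,0,0],[0,0,0,0],[0,0,0,0]]
  ]
}}

```text
time: 13.5
tool_pos: [494.4, 72.7, -21.5]
tcp_rot: [3.14, 0.087, 0.001]
contact_force: [-0.3, 1.1, 0.4]
width: 20.2
gripper_force: 0.0
```

```bash
python3 t.py
```

```text
13.5 [494.3805254   72.65322966 -21.51043679] [-0.26419835  1.05309076  0.37562537] 20.203863071071908
tin 0.9 [317.9 251.7] 11964 258 377 186 315 [531.6  74.2] tool [37.3  0.5]
home tool [85.8  5.3]
```

{"op": "drive_tool", "data": {
  "rows": [
    [[0.4,0.15,0,0],[0.4,0.15,0,0],[0.4,0.15,0,0],[0.2,0,0,0],[0,0,0,0],[0,0,0,0]]
  ]
}}

```text
time: 14.2
tool_pos: [508.5, 69.0, -21.6]
tcp_rot: [3.14, 0.087, 0.001]
contact_force: [0.5, 0.6, -0.3]
width: 19.7
gripper_force: 0.0
```

```bash
python3 t.py; python3 - <<'E'
from h import *
im=imaging.get_image("wrist");cv2.imwrite("pics/w7.png",im)
E
```

```text
14.2 [508.47798407  69.01873151 -21.60000088] [ 0.45498615  0.64612148 -0.31134976] 19.724314146404488
tin 0.78 [317.9 252.3] 11926 259 378 186 315 [545.5  70.6] tool [37.1  0.5]
home tool [71.9  0.9]
```

View pics/w7.png

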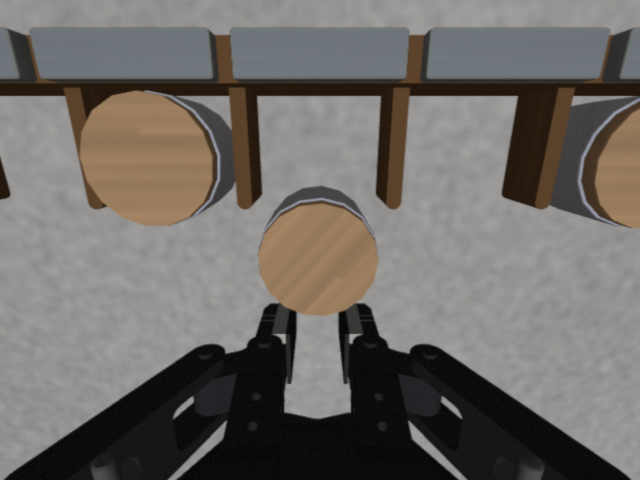

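The wrist view shows the tin at (318,252), rail_c over columns 231 to 408 and divider inner edges at 248 and 390 (centre about 319). It is aligned within 1 mm, so I'll push straight.

{"op": "drive_tool", "data": {
  "rows": [
    [[0.4,0,0,0],[0.4,0.02,0,0],[0.4,0.02,0,0],[0.4,0,0,0],[0.4,0,0,0],[0.4,0,0,0],[0.4,0,0,0],[0,0,0,0],[0,0,0,0]]
  ]
}}

```text
time: 15.25
tool_pos: [536.6, 70.2, -21.5]
tcp_rot: [-3.14, -0.087, -0.001]
contact_force: [0.4, -0.1, 0.7]
width: 20.3
gripper_force: 0.0
```

{"op": "drive_tool", "data": {
  "rows": [
    [[0.2,0,0,0],[0.1,0,0,0],[0.1,0,0,0],[0,0,0,0]]
  ]
}}

```text
time: 15.65
tool_pos: [540.1, 70.4, -21.7]
tcp_rot: [3.14, 0.087, -0.0]
contact_force: [-1.3, 1.2, 1.6]
width: 20.2
gripper_force: 0.5
```

```bash
python3 t.py
```

```text
15.65 [540.13418218  70.43837621 -21.6942763 ] [-1.33146031  1.15772386  1.60303834] 20.20561495074917
tin 0.56 [317.6 253.2] 11900 259 377 187 316 [576.9  72.1] tool [36.8  0.4]
tin 0.55 [141.1 160.2] 7216 54 225 139 183 [607.7 135.1] tool [ 71.  -60.8]
home tool [40.2  0.6]
```

Starting to feel resistance or friction; about 3 mm to go. I'll push in 1 mm steps.

{"op": "drive_tool", "data": {
  "rows": [
    [[0.1,0,0,0],[0.1,0,0,0],[0,0,0,0]]
  ]
}}

```text
time: 16.05
tool_pos: [542.3, 70.6, -21.7]
tcp_rot: [-3.14, -0.087, -0.0]
contact_force: [-1.6, 0.0, 0.6]
width: 20.1
gripper_force: 0.4
```

{"op": "drive_tool", "data": {
  "rows": [
    [[0.1,0,0,0],[0.1,0,0,0],[0,0,0,0]]
  ]
}}

```text
time: 16.35
tool_pos: [544.4, 70.7, -21.7]
tcp_rot: [-3.14, -0.087, -0.001]
contact_force: [-1.0, 0.7, -0.2]
width: 19.9
gripper_force: 0.4
```

{"op": "drive_tool", "data": {
  "rows": [
    [[0.1,0,0,0],[0,0,0,0]]
  ]
}}

```text
time: 16.55
tool_pos: [545.3, 70.7, -21.7]
tcp_rot: [3.14, 0.087, 0.0]
contact_force: [-1.1, -0.4, 0.4]
width: 20.1
gripper_force: 0.4
```

{"op": "drive_tool", "data": {
  "rows": [
    [[0.1,0,0,0],[0,0,0,0]]
  ]
}}

```text
time: 16.75
tool_pos: [546.3, 70.8, -21.7]
tcp_rot: [-3.14, -0.087, -0.0]
contact_force: [-0.6, 1.1, 0.5]
width: 19.7
gripper_force: 0.4
```

```bash
python3 t.py
```

```text
16.75 [546.27656856  70.76606731 -21.67922675] [-0.6496949   1.12421028  0.46199992] 19.66208504514522
tin 0.92 [317.8 256.2] 11528 258 378 200 316 [581.8  72.3] tool [35.6  0.5]
home tool [34.1  0.6]
```

{"op": "drive_tool", "data": {
  "rows": [
    [[0.1,0,0,0],[0,0,0,0]]
  ]
}}

```text
time: 17.05
tool_pos: [547.3, 70.8, -21.7]
tcp_rot: [3.14, 0.087, 0.0]
contact_force: [-0.8, -0.5, -0.4]
width: 20.2
gripper_force: 0.5
```

{"op": "drive_tool", "data": {
  "rows": [
    [[0.1,0,0,0],[0,0,0,0]]
  ]
}}

```text
time: 17.25
tool_pos: [547.8, 70.9, -21.8]
tcp_rot: [3.14, 0.087, -0.002]
contact_force: [-2.9, 0.1, 1.3]
width: 20.0
gripper_force: 1.4
```

{"op": "drive_tool", "data": {
  "rows": [
    [[0.1,0,0,0],[0,0,0,0]]
  ]
}}

```text
time: 17.45
tool_pos: [547.8, 70.9, -21.9]
tcp_rot: [3.14, 0.088, -0.005]
contact_force: [-6.8, -0.8, 4.2]
width: 20.2
gripper_force: 3.2
```

{"op": "drive_tool", "data": {
  "rows": [
    [[0.1,0,0,0],[0,0,0,0],[0,0,0,0]]
  ]
}}

```text
time: 17.75
tool_pos: [547.8, 70.9, -22.0]
tcp_rot: [3.14, 0.088, -0.009]
contact_force: [-9.3, -1.0, 7.0]
width: 20.2
gripper_force: 4.9
```

{"op": "drive_tool", "data": {
  "rows": [
    [[-0.5,0,0,0],[-2.0,0,0,0],[-4.0,0,0,0],[-3.0,0,0,0],[0,0,-4.5,0],[0,0,-4.5,0],[0,0,-4.0,0],[0,0,0,0],[0,0,0,0],[0,0,0,0]]
  ]
}}

```text
time: 18.75
tool_pos: [454.6, 65.7, 107.0]
tcp_rot: [-3.14, -0.087, 0.002]
contact_force: [-0.4, 0.3, -0.5]
width: 20.1
gripper_force: 0.0
```

```bash
python3 - <<'E'
from h import *
s=status.get_state();print(s["time"],s["tool_pos"])
th=np.radians(3.12);ex=np.array([np.cos(th),np.sin(th)]);ey=np.array([-ex[1],ex[0]])
for c in("wrist","top"):
    im=imaging.get_image(c)
    P=fitrack(c,s);print(c,P.round(1).tolist())
    for t in("tin","stored_tin_1"):
      for p,r in regions(c,t):
        q=unproj(c,cen(r),40,s)[0];d=q-np.array([613,43.8]);print(t,round(p,2),cen(r).round(1),r.sum(),"rack",(d@ex+7).round(1),(d@ey).round(1))
    # wood lid circles
    if c=="wrist": cv2.imwrite("pics/w8.png",im)
E
```

```text
18.75 [454.58619007  65.71847097 107.02936073]
wrist [[601.8, 191.6], [604.9, 132.7], [608.2, 73.2], [611.4, 14.3], [614.6, -44.7], [617.6, -100.9]]
tin 0.88 [317.3  63.6] 4556 rack -25.1 30.2
stored_tin_1 0.77 [489.7  68.3] 5396 rack -27.9 -84.6
stored_tin_1 0.69 [232.   66.9] 4868 rack -27.1 87.0
top [[603.7, 195.9], [607.3, 134.6], [610.4, 76.3], [614.0, 15.0], [616.8, -42.2], [620.3, -103.0]]
tin 0.7 [289.4 236.6] 518 rack -27.8 30.7
stored_tin_1 0.69 [350.  234.7] 480 rack -28.8 -87.0
stored_tin_1 0.58 [259.  237.4] 474 rack -26.9 89.9
```

View pics/w8.png

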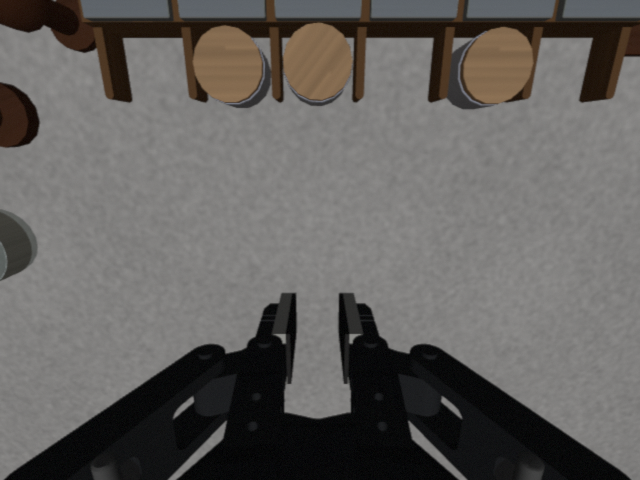

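The tin at (318,62) stands in gap 3, level with the stored tins at (230,65) and (497,65) and fully home. The robot is clear.

```bash
python3 -c "
from station import order;print(order.hand_in())"
```

```text
the job is handed in; nothing more can be done
None
```

I touched the rail behind gaps 1, 2 and 3 in order, counting from the post end. I then pushed the loose tin straight into gap 3 until it stopped against the back wall, and handed the job in at about 19 s; no verdict came back.

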